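# Unlock and open the counter cash box

### The job

Open the cash box for the till float: stand the blue loyalty-card stamp that was left on the lid upright on the green-edged rubber coin mat, set the three numbered dials from left to right (as seen from the robot) to 7, 2 and 5 at their yellow marks, draw the latch tab back towards the hinge while the lid is still shut, and then swing the lid by its handle right back until it rests open on its stop. Leave the dials on the code, do not tip the stamp over, and do not push or knock the card terminal, coffee cup, syrup bottle or stirrer holder about.

Things in the scene. Friction and masses are not known exactly. Their poses are not given: they have to be found in the camera images.
- cashbox: red steel cash box bolted to the counter, 200 mm deep (x), 300 mm wide (y), 90 mm high with the lid shut; origin at the centre of its underside on the counter, z up; its front faces its own -x (towards the robot), the lid's hinge runs along its rear (+x) edge. On the flat lid, in its frame: dials at x = 30, y = +75 / 0 / -75 mm; latch tab at x = -28, y = 0; handle bar along y at x = -75 mm.
- dial_left_grip (a point): left (+y) dial: white numbered disc 60 mm across, 8 mm thick, with a black upright grip bar across it (40 long, 10 thick, 24 mm tall, top 32 mm above the lid). Point on its vertical axis, 22 mm above the lid. x axis along the bar, turning with it: parallel to the box's x at reading 0. A white stripe on the bar's -x end points at the number 0.
- dial_mid_grip (a point): middle dial: white numbered disc 60 mm across, 8 mm thick, with a black upright grip bar across it (40 long, 10 thick, 24 mm tall, top 32 mm above the lid). Point on its vertical axis, 22 mm above the lid. x axis along the bar, turning with it: parallel to the box's x at reading 0. A white stripe on the bar's -x end points at the number 0.
- dial_right_grip (a point): right (-y) dial: white numbered disc 60 mm across, 8 mm thick, with a black upright grip bar across it (40 long, 10 thick, 24 mm tall, top 32 mm above the lid). Point on its vertical axis, 22 mm above the lid. x axis along the bar, turning with it: parallel to the box's x at reading 0. A white stripe on the bar's -x end points at the number 0.
- dial_left (a joint): left (+y) dial's reading in rad = number shown x 0.6283 (0 to 9 evenly round the disc; shown = at the yellow mark on the lid in front of the disc). Grows as it is turned counter-clockwise seen from above. No clicks, about 0.04 N m, stays where left; end stops at -0.25 and 5.9 (no passing from 9 to 0). The latch passes within about 0.12 rad of the code number.
- dial_mid (a joint): middle dial's reading in rad = number shown x 0.6283 (0 to 9 evenly round the disc; shown = at the yellow mark on the lid in front of the disc). Grows as it is turned counter-clockwise seen from above. No clicks, about 0.04 N m, stays where left; end stops at -0.25 and 5.9 (no passing from 9 to 0). The latch passes within about 0.12 rad of the code number.
- dial_right (a joint): right (-y) dial's reading in rad = number shown x 0.6283 (0 to 9 evenly round the disc; shown = at the yellow mark on the lid in front of the disc). Grows as it is turned counter-clockwise seen from above. No clicks, about 0.04 N m, stays where left; end stops at -0.25 and 5.9 (no passing from 9 to 0). The latch passes within about 0.12 rad of the code number.
- latch_grip (a point): aluminium latch tab on the lid between handle and middle dial, upright block 14 x 14 mm in plan and 26 mm tall; this point is on its axis 18 mm above the lid (8 mm below its top). It slides along the box's +x (away from the front). Axes as the lid's.
- latch (a joint): travel of the latch tab: 0 locked, 0.012 m fully drawn back towards the hinge; needs about 3 to 4 N and stays where it is left. Unless all three dials are on the code it is blocked after about 3 mm; drawn back it frees the lid and holds the dials on the code.
- handle_grip (a point): middle of the lid's round steel handle bar, 10 mm thick and 90 mm clear between its two posts, running along the box's y; the bar's centre is 36 mm above the lid's top, 25 mm behind the lid's front edge, 175 mm in front of and, lid shut, 51 mm above the hinge axis.
- lid_hinge (a point): middle of the lid's hinge axis, at the rear edge 75 mm above the counter; the axis runs along this frame's y (the box's y).
- lid (a joint): lid angle in rad: 0 shut, grows as the front edge swings up and back, 1.78 open against its stop, leaning back beyond upright. The lid and all on it weigh about 0.9 kg (about 5 N at the handle to start). It falls shut if let go below about 1.3 and falls back against the stop by itself if let go above about 1.5.
- stamp_mid (a point): self-inking loyalty-card stamp standing loose on the lid's front right part: black foot 30 x 46 mm (x, y), blue cap 28 x 42 mm from 50 to 86 mm above its foot; 86 mm tall, about 90 g. Point at the centre, half-way up (43 mm above its underside), z up along the stamp.
- coin_mat: black rubber coin mat with a green border, fixed, 140 x 110 mm (x, y) and 6 mm thick, lying on the counter to the left or right of the cash box; origin at the centre of its underside.
- terminal: black card terminal, 165 x 76 mm (x, y), 60 mm high, loose, beside the box opposite the mat; origin at the centre of its underside. Not to be moved.
- coffee_cup: red paper coffee cup with white lid, 89 mm across at most, 130 mm high, loose, beside a rear corner of the box; origin at the centre of its underside. Not to be moved.
- syrup: amber syrup bottle with a black pump, 72 mm across, 284 mm high, pump spout reaching 60 mm to its +x, loose, beside the other rear corner of the box; origin at the centre of its underside. Not to be moved.
- stirrers: black holder full of wooden stirrers, 75 x 105 mm (x, y), 140 mm high with the sticks, loose, behind the box; origin at the centre of its underside. Not to be moved.
Not all that is in view belongs to the job. What is shaped like the part that bears stamp_mid but orange is not meant.

How it is judged:
By the outcome, as a careful person would: the job done as asked, in the order asked, and still so for the second after the job is handed in, with the robot touching nothing.
It also fails if it takes over 72 s, if anything falls off the work surface, if the arm or the gripper's body presses on something with over 40 N, if the wrist force passes 120 N, or if a joint passes its speed limit or range.

### The arm

A 6-joint arm with a two-finger parallel gripper is mounted at the origin on the work surface. World frame = base frame: x ahead of the robot, y to its left, z up, the work surface at z = 0. Lengths are in m, angles in rad, forces in N, time in s.
With the tool pointing down it reaches from about 0.3 to 0.75 m from the base axis. Payload 8.5 kg.
Tool frame: the origin (TCP) lies on the centre line of the jaws, within the pads' length; the fingertips stand 25 mm ahead of it and the grasp point (between the pads) lies 6 mm ahead of it; x points along the fingers, y is the direction in which the jaws open and shut, and the axes are right-handed (so a half turn about x gives the same grasp; the last joint's range is limited). The gripper opens to 88 mm and grips with 3 to 60 N. Pads are 18 mm wide; open, the fingers measure 123 mm over their backs; the gripper's body (75 mm by 187 mm) begins 45 mm behind the grasp point.
Start: joints at [-1.544, 0.381, 1.297, -0, 1.464, -0.215], TCP at [0.132, -0.534, 0.264] pointing down, gripper open.
Joint ranges: [-3.11, 3.11], [-0.89, 2.33], [0.22, 2.48], [-1.42, 4.56], [0.17, 2.85], [-2.88, 2.88]. Speed limits (rad/s): [2.39, 2.39, 3.14, 3.14, 3.14, 3.14].

### API

Orientations are given as a 3x3 rotation matrix whose columns are the frame's x, y, z axes.
In Python, from bench import monitor, eyes, finish_job gives the robot as it stands.
- The arm moves only by the shell command python3 -m creep 'ROWS' [FORCE]. ROWS is JSON, a list of rows, each a list of 7 numbers: the turn, a rotation vector about the tool's x, y, z in degrees, then the shift along the tool's x, y, z in m, then the finger opening in m, from 0 to 0.0881. In form: [[ax, ay, az, x, y, z, hand], ...]. A call has 1 to 10 rows; each row shifts and turns the pose as measured when the row begins, along the tool's axes as they then stand; what a row does not reach is not made up. A row lasts 1/8 s, in which the tool goes at most 62.5 mm and 10.7 degrees, less where a joint would pass 70% of its speed; a pose out of reach is approached as far as the arm can. A call is refused whole if a number of a shift passes 0.0625 or a number of a turn 10.7, either way. A call with a gripper value outside its range is refused whole. The fingers move at their own pace and stop on an object; FORCE is the grip in N (left out, the last holds). Time passes only in rows, so rows that do not move let the fingers close. It gives the time, the measured TCP pose, the force and the opening at its end, in the units of the state.
- monitor.get_obs(): the state, without advancing time (a new reading comes with each control period).
- eyes.read_camera(name): name is "scene" or "top"; returns a dict with "color" (420x560x3 uint8, blue, green, red), "mtx" (3x3 intrinsics, pixels), "camera_from_world" (4x4, takes a point from world to camera coordinates). Camera axes: x right, y down, z forward; pixel columns grow to the right and rows downward; lengths in m; the calibration is good to about 2 mm. A picture is of the moment at which its call begins. There is no depth.
- finish_job(): hands the job in, once; it reports no verdict.
The state is a dict: "clock": time; "joint_positions": joint angles; "joint_vel": joint speeds; "joint_efforts": joint torques, N m; "tcp_pos": TCP position; "tool_rot": TCP orientation; "contact_force": force on the tool from outside, world axes, zero at the start; "torque": the same for the moment, N m; "opening": finger opening in m.
Only numpy, scipy, OpenCV 4.12 (cv2) and the standard library are available. Lean on these libraries where they do the work, as an engineer would, in place of code of your own. Each camera call takes 0.05 s, during which the arm holds its last target. There are 200 camera calls.

## Working session

There is one attempt and no reset: what is moved stays moved. The work goes in short steps, Python scripts to look and compute and a shell command to move; the robot and the scene stay as the last step left them, time stands still between calls to the robot, and variables do not carry over. Pictures are saved under pics/ and viewed, about 8 in all and at most 12, crops included, and the job is handed in when it is done.

```bash
ls; mkdir -p pics; python3 - <<'E'
from bench import monitor, eyes
import cv2,numpy as np
o=monitor.get_obs()
for k in o: print(k,np.round(o[k],3).tolist())
for n in("scene","top"):
    r=eyes.read_camera(n); cv2.imwrite(f"pics/{n}0.png",r["color"]); np.savez(f"{n}0.npz",**r)
    print(n,r["mtx"].round(1).tolist(),np.linalg.inv(r["camera_from_world"]).round(3).tolist())
E
```

```text
pics
clock 0.0
joint_positions [-1.544, 0.381, 1.298, -0.0, 1.464, -0.215]
joint_vel [0.001, -0.001, -0.001, -0.001, 0.0, -0.0]
joint_efforts [-0.002, -43.793, -22.456, 0.071, 0.035, -0.0]
tcp_pos [0.132, -0.534, 0.263]
tool_rot [[-0.0, 0.239, -0.971], [0.001, -0.971, -0.239], [-1.0, -0.001, -0.0]]
contact_force [0.14, -0.303, -1.164]
torque [-0.002, 0.026, 0.006]
opening 0.088
scene [[499.9, 0.0, 278.6], [0.0, 499.9, 217.7], [0.0, 0.0, 1.0]] [[-0.766, 0.361, -0.532, 1.054], [0.642, 0.453, -0.618, 0.624], [0.018, -0.815, -0.579, 0.699], [0.0, 0.0, 0.0, 1.0]]
top [[513.5, 0.0, 274.4], [0.0, 513.5, 210.6], [0.0, 0.0, 1.0]] [[-0.009, -0.99, 0.138, 0.372], [-1.0, 0.011, 0.008, 0.017], [-0.009, -0.138, -0.99, 1.299], [0.0, 0.0, 0.0, 1.0]]
```

View pics/top0.png

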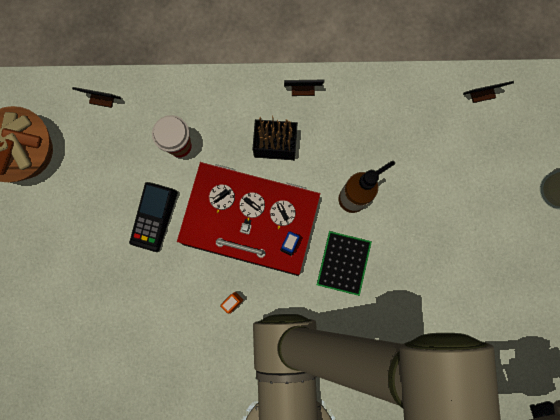

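View pics/scene0.png

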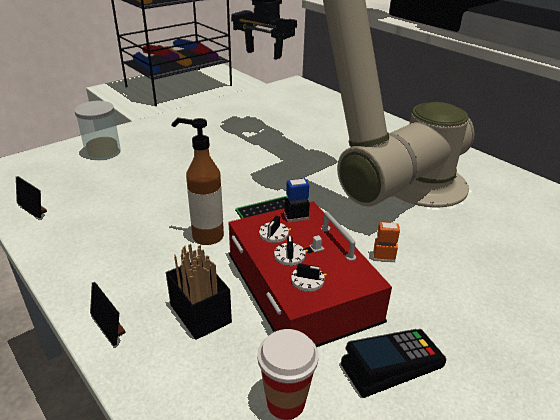

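The top view shows the box at about (250,218), turned some 12° clockwise. The mat is to the right at (345,263), the blue stamp at (291,242), and the terminal on the left. The orange decoy is at (231,302).

```bash
cat > h.py <<'E'
import numpy as np,cv2
from bench import monitor,eyes
def ray(r,px,z):
    M=np.linalg.inv(r["camera_from_world"]); d=M[:3,:3]@np.linalg.inv(r["mtx"])@np.array([px[0],px[1],1.]); c=M[:3,3]
    return c+d*(z-c[2])/d[2]
def proj(r,p):
    q=r["camera_from_world"]@np.append(p,1); u=r["mtx"]@q[:3]; return u[:2]/u[2]
def mask(r,lo,hi):
    return cv2.inRange(cv2.cvtColor(r["color"],cv2.COLOR_BGR2HSV),lo,hi)
def big(m): return max(cv2.findContours(m,cv2.RETR_EXTERNAL,cv2.CHAIN_APPROX_NONE)[0],key=cv2.contourArea)
E
python3 - <<'E'
from h import *
r=dict(np.load("top0.npz")); s=dict(np.load("scene0.npz"))
m=mask(r,(0,170,60),(8,255,255))|mask(r,(172,170,60),(180,255,255)); m=cv2.morphologyEx(m,cv2.MORPH_CLOSE,np.ones((5,5)))
c=big(m); pts=np.array([ray(r,p[0],.09)[:2] for p in c],np.float32)
(cx,cy),(w,h),a=cv2.minAreaRect(pts); print("box",cx,cy,w,h,a); print(cv2.boxPoints(((cx,cy),(w,h),a)))
g=mask(r,(45,100,50),(80,255,255)); c=big(cv2.morphologyEx(g,cv2.MORPH_CLOSE,np.ones((15,15)))); pts=np.array([ray(r,p[0],.006)[:2] for p in c],np.float32); print("mat",cv2.minAreaRect(pts))
b=mask(r,(105,130,60),(130,255,255)); b[:200]=0; c=big(b); 
print("stampcap px",cv2.minAreaRect(c)); pts=np.array([ray(r,p[0],.176)[:2] for p in c],np.float32); print("stamp",cv2.minAreaRect(pts))
# white discs
wm=mask(r,(0,0,150),(180,60,255)); 
box=np.zeros_like(wm); cv2.drawContours(box,[cv2.convexHull(big(m))],-1,255,-1); wm&=box; wm=cv2.morphologyEx(wm,cv2.MORPH_CLOSE,np.ones((9,9)))
for c in cv2.findContours(wm,cv2.RETR_EXTERNAL,cv2.CHAIN_APPROX_NONE)[0]:
    if cv2.contourArea(c)>200:
        e=cv2.fitEllipse(cv2.convexHull(c)); print("disc",np.round(e[0],1),np.round(e[1],1),ray(r,e[0],.098).round(4))
cv2.imwrite("pics/a.png",cv2.resize(r["color"][160:290,170:380],None,fx=3.8,fy=3.8,interpolation=cv2.INTER_CUBIC))
cv2.imwrite("pics/b.png",cv2.resize(s["color"][170:310,225:385],None,fx=4.2,fy=4.2,interpolation=cv2.INTER_CUBIC))
E
```

```text
box 0.5249648094177246 0.08805684000253677 0.29912254214286804 0.19983035326004028 74.51329803466797
[[ 0.38874227 -0.0293954 ]
 [ 0.58131725 -0.08275305]
 [ 0.66118735  0.20550908]
 [ 0.46861237  0.25886673]]
mat ((0.4186471402645111, -0.1454460322856903), (0.10983491688966751, 0.13933613896369934), 75.52327728271484)
stampcap px ((290.0445556640625, 241.70204162597656), (11.917524337768555, 18.455612182617188), 24.443954467773438)
stamp ((0.4592268466949463, -0.007794883102178574), (0.026070915162563324, 0.040514834225177765), 64.92766571044922)
disc [251.7 204.3] [35.1 88.7] [0.5547 0.0801 0.098 ]
```

View pics/a.png

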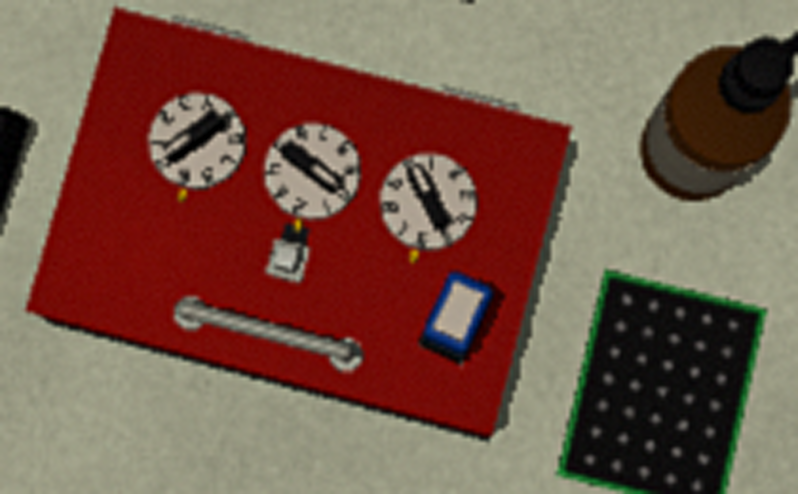

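View pics/b.png

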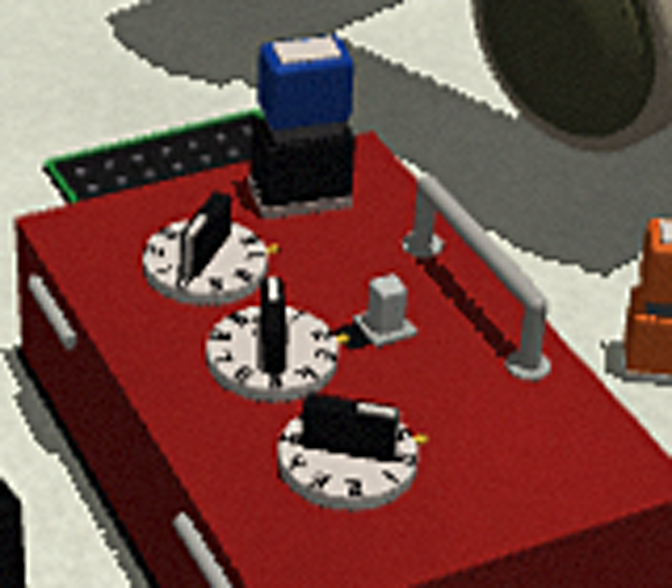

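```bash
python3 - <<'E'
from h import *
r=dict(np.load("top0.npz")); s=dict(np.load("scene0.npz"))
yaw=np.radians(-15.49);R=np.array([[np.cos(yaw),-np.sin(yaw)],[np.sin(yaw),np.cos(yaw)]]);c=np.array([.525,.088])
rows=[]
for cam in(r,s):
    row=[]
    for y in(.075,0,-.075):
        # rectified: lid-frame, up=+x, left=+y, 84mm square at bar-top height for top, disc height
        sq=np.array([[.042,.042],[.042,-.042],[-.042,-.042],[-.042,.042]])
        px=np.float32([proj(cam,np.append(c+R@(np.array([.03,y])+q),.098)) for q in sq])
        H=cv2.getPerspectiveTransform(px,np.float32([[0,0],[265,0],[265,265],[0,265]]))
        row.append(cv2.warpPerspective(cam["color"],H,(265,265),flags=cv2.INTER_CUBIC))
    rows.append(np.hstack(row))
im=np.vstack(rows); im=cv2.convertScaleAbs(im,alpha=1.3); cv2.imwrite("pics/c.png",im)
E
```

```text
(no output)
```

View pics/c.png

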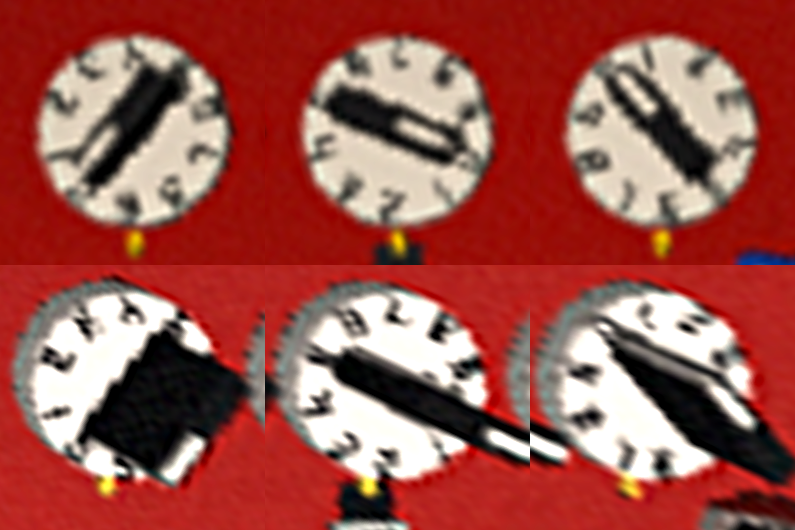

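The dials read about 9, 2 and 6, taking the white stripe as 0 with the numbers running clockwise from it. Next I measure the bar angles precisely and find the obstacles.

```bash
cat >> h.py <<'E'
yaw=np.radians(-15.49);RB=np.array([[np.cos(yaw),-np.sin(yaw)],[np.sin(yaw),np.cos(yaw)]]);CB=np.array([.525,.088])
def bw(x,y): return CB+RB@np.array([x,y])
def bars(r):
    for n,y in zip("LMR",(.075,0,-.075)):
        c=bw(.03,y); u=proj(r,np.append(c,.122)); m=np.zeros(r["color"].shape[:2],np.uint8)
        d=[proj(r,np.append(c+.026*np.array([np.cos(t),np.sin(t)]),.122)) for t in np.linspace(0,6.28,30)]
        cv2.fillPoly(m,[np.int32(np.round(d))],255)
        S=8; g=cv2.resize(cv2.cvtColor(r["color"],cv2.COLOR_BGR2GRAY),None,fx=S,fy=S,interpolation=cv2.INTER_CUBIC); M=cv2.resize(m,None,fx=S,fy=S)
        b=cv2.inRange(g,0,75)&M; b=cv2.morphologyEx(b,cv2.MORPH_OPEN,np.ones((15,15))); b=cv2.morphologyEx(b,cv2.MORPH_CLOSE,np.ones((33,33)))
        p=np.array([ray(r,((q[0][0]+.5)/S-.5,(q[0][1]+.5)/S-.5),.122)[:2] for q in big(b)],np.float32)
        (cx,cy),(w,h),a=cv2.minAreaRect(p); a=a if w>h else a+90
        k=(a-np.degrees(yaw))%180
        print(n,"expect",c.round(4),"found",round(cx,4),round(cy,4),"size",round(w,3),round(h,3),"bar deg",round(a,1),"reading deg",round(k,1),round(k+180,1))
def go(x,y,z,psi):
    o=monitor.get_obs(); T=np.array(o["tool_rot"]); p=np.array(o["tcp_pos"])
    now=np.degrees(np.arctan2(T[1,1],T[0,1])); d=T.T@(np.array([x,y,z])-p)
    print("t",round(o["clock"],2),"pos",p.round(4),"psi",now.round(2),"tilt",T[:,0].round(3),"open",round(o["opening"],4),"F",np.round(o["contact_force"],1))
    print("  turn ax %.2f (or half %.2f)  shift now %s"%(-((psi-now+180)%360-180),-((psi-now)%360-180),d.round(4)))
    c,s=np.cos(np.radians(psi)),np.sin(np.radians(psi)); T2=np.array([[0,c,s],[0,s,-c],[-1,0,0]])
    print("  shift after turn",(T2.T@(np.array([x,y,z])-p)).round(4))
E
python3 - <<'E'
from h import *
r=dict(np.load("top0.npz"))
bars(r)
for n,p,z in(("syrup base",(352,203),.0),("pump",(371,180),.27),("spout",(393,162),.27),("cup",(172,132),.13),("terminal",(153,217),.05)): print(n,ray(r,p,z).round(3))
s=dict(np.load("scene0.npz")); b=mask(s,(105,130,60),(130,255,255)); b[:,:270]=0;b[:,330:]=0;b[230:]=0
x,y,w,h=cv2.boundingRect(big(b)); print("scene cap",x,y,w,h,"pred centre .155",proj(s,[.459,-.008,.158]))
go(.459,-.008,.28,-115)
E
```

```text
L expect [0.5739 0.1523] found 0.5737 0.1496 size 0.016 0.047 bar deg 123.7 reading deg 139.2 319.2
M expect [0.5539 0.08  ] found 0.559 0.0867 size 0.025 0.012 bar deg 52.3 reading deg 67.8 247.8
R expect [0.5339 0.0077] found 0.5262 0.0036 size 0.028 0.012 bar deg 25.7 reading deg 41.2 221.2
syrup base [ 0.57  -0.171  0.   ]
pump [ 0.576 -0.172  0.27 ]
spout [ 0.613 -0.219  0.27 ]
cup [0.724 0.265 0.13 ]
terminal [0.533 0.325 0.05 ]
scene cap 287 178 22 22 pred centre .155 [298.33931077 188.34933486]
t 0.1 pos [ 0.1317 -0.5338  0.2632] psi -76.15 tilt [-0.     0.001 -1.   ] open 0.0885 F [-0.7 -0.  -0.5]
  turn ax 38.85 (or half -141.15)  shift now [-0.0161 -0.4321 -0.4437]
  shift after turn [-0.0168 -0.6149 -0.0744]
```

```bash
python3 -m creep '[[0,0,0,-0.003,-0.043,-0.044,0.088],[0,0,0,-0.003,-0.043,-0.044,0.088],[0,0,0,-0.003,-0.043,-0.044,0.088],[0,0,0,-0.003,-0.043,-0.044,0.088],[0,0,0,-0.003,-0.043,-0.044,0.088],[0,0,0,-0.003,-0.043,-0.044,0.088],[0,0,0,-0.003,-0.043,-0.044,0.088],[0,0,0,-0.003,-0.043,-0.044,0.088],[0,0,0,0,-0.043,-0.044,0.088],[0,0,0,0,-0.043,-0.044,0.088]]' 20; python3 -c "
from h import *
go(.459,-.008,.25,-115)"
```

```text
clock: 1.35
tcp_pos: [0.4595, -0.0037, 0.2873]
tool_rot: [[0.0, 0.232, -0.973], [0.005, -0.973, -0.232], [-1.0, -0.004, -0.001]]
contact_force: [1.5, -1.0, -0.2]
opening: 0.0877
t 1.35 pos [ 0.4595 -0.0037  0.2873] psi -76.61 tilt [ 0.     0.005 -1.   ] open 0.0877 F [ 1.5 -1.  -0.2]
  turn ax 38.39 (or half -141.61)  shift now [0.0372 0.0043 0.0016]
  shift after turn [ 0.0373  0.0042 -0.0013]
```

```bash
python3 -m creep '[[9.6,0,0,0.01,0,0,0.07],[9.6,0,0,0.01,0,0,0.07],[9.6,0,0,0.01,0,0,0.07],[9.6,0,0,0.007,0,0,0.07]]' ; python3 -c "
from h import *
go(.459,-.008,.162,-115)"
```

```text
clock: 1.85
tcp_pos: [0.4605, 0.0015, 0.2481]
tool_rot: [[-0.001, -0.433, -0.901], [0.006, -0.901, 0.433], [-1.0, -0.004, 0.004]]
contact_force: [-0.2, -0.5, -0.8]
opening: 0.0701
t 1.85 pos [0.4605 0.0015 0.2481] psi -115.66 tilt [-0.001  0.006 -1.   ] open 0.0701 F [-0.2 -0.5 -0.8]
  turn ax -0.66 (or half 179.34)  shift now [ 0.0861  0.0096 -0.0031]
  shift after turn [ 0.0861  0.0093 -0.0026]
```

```bash
sed -i 's/^    c,s=np.cos(np.radians(psi)).*/&\n    print("  untilt ay %.2f az %.2f"%(-np.degrees(-T[2,2]),np.degrees(-T[2,1])))/' h.py
python3 -m creep '[[-0.6,0.2,0.3,0.02,0.009,-0.003,0.07],[0,0,0,0.022,0,0,0.07],[0,0,0,0.022,0,0,0.06],[0,0,0,0.022,0,0,0.06],[0,0,0,0,0,0,0.06]]' ; python3 - <<'E'
from h import *
go(.459,-.008,.162,-115)
ims=[]
for n in("scene","top"):
    r=eyes.read_camera(n); u=proj(r,[.459,-.008,.156]).astype(int); ims.append(cv2.resize(r["color"][u[1]-45:u[1]+45,u[0]-45:u[0]+45],(400,400),interpolation=cv2.INTER_CUBIC))
cv2.imwrite("pics/d.png",np.hstack(ims))
E
```

```text
clock: 2.48
tcp_pos: [0.4584, -0.0078, 0.1585]
tool_rot: [[-0.003, -0.425, -0.905], [-0.0, -0.905, 0.425], [-1.0, 0.001, 0.003]]
contact_force: [-0.0, 0.3, 0.2]
opening: 0.06
t 2.48 pos [ 0.4584 -0.0078  0.1585] psi -115.16 tilt [-0.003 -0.    -1.   ] open 0.06 F [-0.   0.3  0.2]
  turn ax -0.16 (or half 179.84)  shift now [-0.0035 -0.0001 -0.0006]
  untilt ay 0.18 az -0.09
  shift after turn [-0.0035 -0.0001 -0.0007]
```

View pics/d.png

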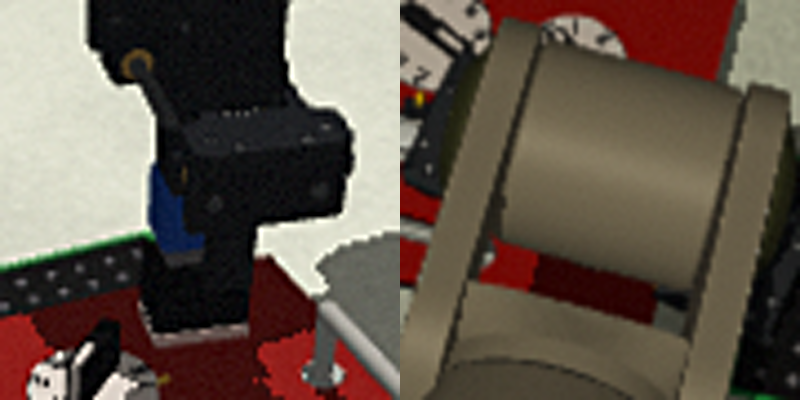

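The cap is between the fingers and the stamp stands upright, so I close.

```bash
python3 -m creep '[[0,0,0,-0.002,0,0,0.02],[0,0,0,0,0,0,0.02],[0,0,0,0,0,0,0.02],[0,0,0,0,0,0,0.02],[0,0,0,0,0,0,0.02],[0,0,0,0,0,0,0.02]]' 20; python3 -m creep '[[0,0.1,0,-0.03,0,0,0.02],[0,0,0,-0.04,0,0,0.02],[0,0,0,-0.04,0,0,0.02],[0,0,0,0,0,0,0.02]]' ; python3 -c "
from h import *
go(.419,-.145,.25,-105)"
```

```text
clock: 3.32
tcp_pos: [0.4599, -0.0081, 0.1641]
tool_rot: [[0.004, -0.425, -0.905], [-0.002, -0.905, 0.425], [-1.0, 0.0, -0.004]]
contact_force: [0.2, 0.4, -0.5]
opening: 0.0279
clock: 3.82
tcp_pos: [0.459, -0.0078, 0.2765]
tool_rot: [[0.002, -0.425, -0.905], [-0.002, -0.905, 0.425], [-1.0, 0.001, -0.003]]
contact_force: [-0.6, -0.7, -1.3]
opening: 0.0281
t 3.83 pos [ 0.459  -0.0078  0.2765] psi -115.16 tilt [ 0.002 -0.002 -1.   ] open 0.0281 F [-0.6 -0.7 -1.3]
  turn ax -10.16 (or half 169.84)  shift now [ 0.0267  0.1412 -0.0221]
  untilt ay -0.17 az -0.05
  shift after turn [0.0265 0.1429 0.0031]
```

```bash
python3 -m creep '[[-10.2,-0.1,0,0,0,0,0.02],[0,0,0,0.01,0.048,0.001,0.02],[0,0,0,0.01,0.048,0.001,0.02],[0,0,0,0.007,0.047,0.001,0.02],[0,0,0,0.03,0,0,0.02],[0,0,0,0.03,0,0,0.02],[0,0,0,0.03,0,0,0.02],[0,0,0,0.03,0,0,0.02],[0,0,0,0.02,0,0,0.02],[0,0,0,0,0,0,0.02]]' ; python3 - <<'E'
from h import *
go(.419,-.145,.08,-105)
ims=[]
for n in("scene","top"):
    r=eyes.read_camera(n); u=proj(r,[.419,-.145,.05]).astype(int); ims.append(cv2.resize(r["color"][max(u[1]-60,0):u[1]+60,u[0]-60:u[0]+60],(400,400),interpolation=cv2.INTER_CUBIC))
cv2.imwrite("pics/e.png",np.hstack(ims))
E
```

```text
clock: 5.08
tcp_pos: [0.4127, -0.1467, 0.0942]
tool_rot: [[-0.014, -0.253, -0.967], [0.008, -0.968, 0.252], [-1.0, -0.004, 0.016]]
contact_force: [0.7, 0.6, -0.8]
opening: 0.0279
t 5.08 pos [ 0.4127 -0.1467  0.0942] psi -104.63 tilt [-0.014  0.008 -1.   ] open 0.0279 F [ 0.7  0.6 -0.8]
  turn ax 0.37 (or half -179.63)  shift now [ 0.0141 -0.0032 -0.0059]
  untilt ay 0.92 az 0.26
  shift after turn [ 0.0142 -0.0033 -0.0056]
```

View pics/e.png

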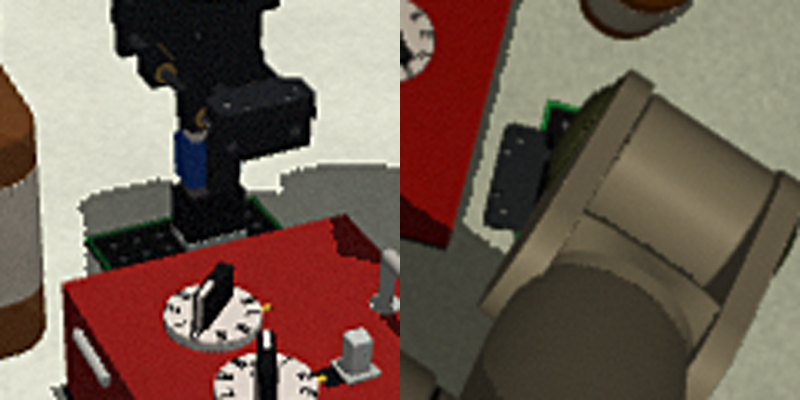

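```bash
python3 -m creep '[[0,0.9,0.2,0.005,-0.003,-0.005,0.02],[0,0,0,0,0,0,0.02],[0,0,0,0.003,0,0,0.02],[0,0,0,0,0,0,0.02]]' ; python3 -c "
from h import *
go(.419,-.145,.08,-105)"
```

```text
clock: 5.68
tcp_pos: [0.4202, -0.1458, 0.0888]
tool_rot: [[0.007, -0.252, -0.968], [-0.004, -0.968, 0.252], [-1.0, 0.002, -0.008]]
contact_force: [1.1, -0.3, -0.3]
opening: 0.0277
t 5.67 pos [ 0.4202 -0.1458  0.0888] psi -104.6 tilt [ 0.007 -0.004 -1.   ] open 0.0277 F [ 1.1 -0.3 -0.3]
  turn ax 0.40 (or half -179.60)  shift now [ 0.0088 -0.0005  0.0014]
  untilt ay -0.45 az -0.11
  shift after turn [ 0.0088 -0.0004  0.0013]
```

```bash
python3 -m creep '[[0,-0.4,-0.1,0.003,0,0.001,0.02],[0,0,0,0.002,0,0,0.02],[0,0,0,0.002,0,0,0.02],[0,0,0,0,0,0,0.02]]' ; python3 -c "
from h import *
go(.419,-.145,.08,-105)"
```

```text
clock: 6.18
tcp_pos: [0.4192, -0.1456, 0.0814]
tool_rot: [[0.0, -0.252, -0.968], [-0.0, -0.968, 0.252], [-1.0, -0.0, -0.0]]
contact_force: [-0.3, -0.1, -1.5]
opening: 0.0279
t 6.17 pos [ 0.4192 -0.1456  0.0814] psi -104.61 tilt [ 0. -0. -1.] open 0.0279 F [-0.3 -0.1 -1.5]
  turn ax 0.39 (or half -179.61)  shift now [ 0.0014 -0.0005  0.0003]
  untilt ay -0.02 az 0.00
  shift after turn [ 0.0014 -0.0005  0.0003]
```

```bash
for i in 1 2 3; do python3 -m creep '[[0,0,0,0.0015,0,0,0.02],[0,0,0,0,0,0,0.02]]' | egrep 'tcp|force'; done
```

```text
tcp_pos: [0.4193, -0.1455, 0.0801]
contact_force: [0.2, 0.1, -0.3]
tcp_pos: [0.4195, -0.1451, 0.0799]
contact_force: [-0.2, 0.4, -1.5]
tcp_pos: [0.4197, -0.1451, 0.0796]
contact_force: [-0.9, -0.3, -0.9]
```

```bash
python3 -m creep '[[0,0,0,0.003,0,0,0.02],[0,0,0,0.001,0,0,0.02]]' | egrep 'tcp|force'; python3 -m creep '[[0,0,0,0.003,0,0,0.02],[0,0,0,0.001,0,0,0.02]]' | egrep 'tcp|force'
```

```text
tcp_pos: [0.4204, -0.1454, 0.0777]
contact_force: [-4.3, 2.8, 17.1]
tcp_pos: [0.4211, -0.1455, 0.076]
contact_force: [-4.3, 2.7, 14.6]
```

```bash
python3 -m creep '[[0,0,0,-0.001,0,0,0.02],[0,0,0,0,0,0,0.06],[0,0,0,0,0,0,0.06],[0,0,0,0,0,0,0.06],[0,0,0,0,0,0,0.06],[0,0,0,-0.03,0,0,0.06],[0,0,0,-0.05,0,0,0.06],[0,0,0,-0.05,0,0,0.06],[0,0,0,-0.05,0,0,0.06]]' 20 ; python3 -c "
from h import *
go(.5339,.0077,.25,-64.3)"
```

```text
clock: 8.55
tcp_pos: [0.4183, -0.1444, 0.2585]
tool_rot: [[0.002, -0.253, -0.968], [0.001, -0.968, 0.253], [-1.0, -0.001, -0.002]]
contact_force: [0.5, -0.3, -0.7]
opening: 0.06
t 8.55 pos [ 0.4183 -0.1444  0.2585] psi -104.64 tilt [ 0.002  0.001 -1.   ] open 0.06 F [ 0.5 -0.3 -0.7]
  turn ax -40.34 (or half 139.66)  shift now [ 0.0089 -0.1764 -0.0734]
  untilt ay -0.09 az 0.07
  shift after turn [ 0.0085 -0.087  -0.1701]
```

```bash
python3 -m creep '[[0,0,0,0,-0.044,-0.018,0.04],[0,0,0,0,-0.044,-0.018,0.04],[0,0,0,0,-0.044,-0.018,0.04],[0,0,0,0,-0.044,-0.019,0.04],[-10.1,0,0,0.01,0,0,0.04],[-10.1,0,0,0.01,0,0,0.04],[-10.1,0,0,0.01,0,0,0.04],[-10.1,0,0,0.01,0,0,0.04],[0,0,0,0,0,0,0.04]]' 20 ; python3 - <<'E'
from h import *
go(.5339,.0077,.128,-64.3)
for n in("scene","top"):
    r=eyes.read_camera(n); cv2.imwrite(f"pics/{n}1.png",r["color"])
s=cv2.imread("pics/scene1.png"); cv2.imwrite("pics/f.png",cv2.resize(s[130:330,200:420],None,fx=2.8,fy=2.8,interpolation=cv2.INTER_CUBIC))
E
```

```text
clock: 9.68
tcp_pos: [0.5383, 0.012, 0.2209]
tool_rot: [[0.008, 0.451, -0.892], [-0.003, -0.892, -0.452], [-1.0, 0.007, -0.006]]
contact_force: [0.2, 0.4, 0.3]
opening: 0.04
t 9.68 pos [0.5383 0.012  0.2209] psi -63.16 tilt [ 0.008 -0.003 -1.   ] open 0.04 F [0.2 0.4 0.3]
  turn ax 1.14 (or half -178.86)  shift now [0.0929 0.0012 0.0065]
  untilt ay -0.34 az -0.40
  shift after turn [0.0929 0.002  0.0059]
```

View pics/f.png

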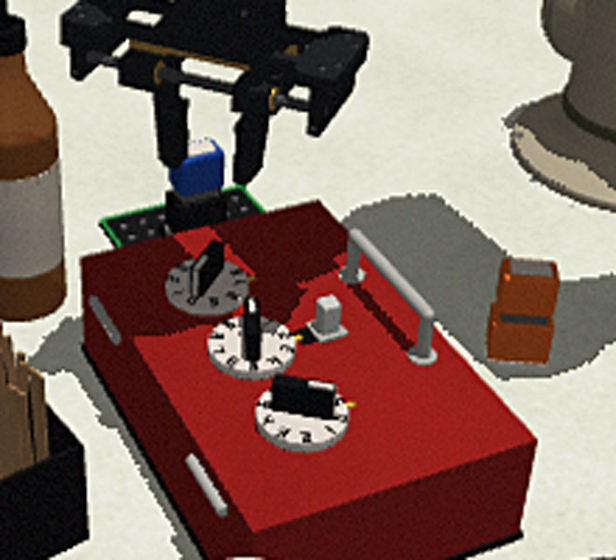

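```bash
python3 -m creep '[[1.1,-0.3,-0.4,0.02,0.0015,0.006,0.036],[0,0,0,0.03,0,0,0.036],[0,0,0,0.02,0,0,0.036],[0,0,0,0.01,0,0,0.036],[0,0,0,0,0,0,0.036]]' ; python3 -c "
from h import *
go(.5339,.0077,.128,-64.3)"
```

```text
clock: 10.4
tcp_pos: [0.536, 0.0072, 0.1427]
tool_rot: [[0.009, 0.419, -0.908], [-0.001, -0.908, -0.419], [-1.0, 0.005, -0.007]]
contact_force: [0.4, 0.6, 0.1]
opening: 0.0363
t 10.4 pos [0.536  0.0072 0.1427] psi -65.22 tilt [ 0.009 -0.001 -1.   ] open 0.0363 F [0.4 0.6 0.1]
  turn ax -0.92 (or half 179.08)  shift now [ 0.0146 -0.0014  0.0018]
  untilt ay -0.42 az -0.26
  shift after turn [ 0.0147 -0.0013  0.0017]
```

```bash
python3 -m creep '[[-0.9,-0.4,-0.25,0.007,-0.001,0.002,0.036],[0,0,0,0.007,0,0,0.036],[0,0,0,0,0,0,0.036]]' ; python3 -c "
from h import *
go(.5339,.0077,.128,-64.3)"
```

```text
clock: 10.78
tcp_pos: [0.5343, 0.0072, 0.1293]
tool_rot: [[0.003, 0.433, -0.901], [-0.001, -0.901, -0.433], [-1.0, 0.002, -0.002]]
contact_force: [-1.2, -0.2, -0.4]
opening: 0.0359
t 10.78 pos [0.5343 0.0072 0.1293] psi -64.32 tilt [ 0.003 -0.001 -1.   ] open 0.0359 F [-1.2 -0.2 -0.4]
  turn ax -0.02 (or half 179.98)  shift now [ 0.0013 -0.0006  0.0002]
  untilt ay -0.12 az -0.10
  shift after turn [ 0.0013 -0.0006  0.0002]
```

```bash
python3 -m creep '[[0,0,0,0,0,0,0],[0,0,0,0,0,0,0],[0,0,0,0,0,0,0],[0,0,0,0,0,0,0],[0,0,0,0,0,0,0]]' 30; python3 -c "
from h import *
go(.5339,.0077,.128,-105.5)"
```

```text
clock: 11.4
tcp_pos: [0.5346, 0.0072, 0.1298]
tool_rot: [[0.004, 0.433, -0.901], [-0.001, -0.901, -0.433], [-1.0, 0.002, -0.003]]
contact_force: [-0.5, -0.3, -1.2]
opening: 0.0097
t 11.4 pos [0.5346 0.0072 0.1298] psi -64.33 tilt [ 0.004 -0.001 -1.   ] open 0.0097 F [-0.5 -0.3 -1.2]
  turn ax 41.17 (or half -138.83)  shift now [ 0.0018 -0.0007  0.0004]
  untilt ay -0.17 az -0.13
  shift after turn [ 0.0018 -0.0003  0.0008]
```

```bash
python3 -m creep '[[8.2,0,0,0,0,0,0],[8.2,0,0,0,0,0,0],[8.2,0,0,0,0,0,0],[8.2,0,0,0,0,0,0],[8.2,0,0,0,0,0,0],[0,0,0,0,0,0,0]]' 30; python3 -c "
from h import *
go(.5342,.0075,.129,-105.5)"
```

```text
clock: 12.15
tcp_pos: [0.5344, 0.0087, 0.1298]
tool_rot: [[0.003, -0.284, -0.959], [0.002, -0.959, 0.284], [-1.0, -0.003, -0.003]]
contact_force: [-0.5, -0.1, -0.5]
opening: 0.01
t 12.15 pos [0.5344 0.0087 0.1298] psi -106.53 tilt [ 0.003  0.002 -1.   ] open 0.01 F [-0.5 -0.1 -0.5]
  turn ax -1.03 (or half 178.97)  shift now [ 0.0008  0.0012 -0.0001]
  untilt ay -0.15 az 0.17
  shift after turn [ 0.0008  0.0012 -0.0001]
```

```bash
python3 -m creep '[[-1,0,0,0,0.001,0,0],[0,0,0,0,0,0,0],[0,0,0,0,0,0,0.03],[0,0,0,0,0,0,0.03],[0,0,0,0,0,0,0.03],[0,0,0,-0.03,0,0,0.03],[0,0,0,-0.03,0,0,0.03]]' 30; python3 -c "
from h import *
go(.5543,.0802,.15,-37.7)
go(.5743,.1525,.15,34)"
```

```text
clock: 13.02
tcp_pos: [0.5332, 0.0078, 0.1894]
tool_rot: [[-0.001, -0.258, -0.966], [0.004, -0.966, 0.258], [-1.0, -0.003, 0.002]]
contact_force: [-0.2, -0.6, -0.3]
opening: 0.03
t 13.03 pos [0.5332 0.0078 0.1894] psi -104.96 tilt [-0.001  0.004 -1.   ] open 0.03 F [-0.2 -0.6 -0.3]
  turn ax -67.26 (or half 112.74)  shift now [ 0.0397 -0.0753 -0.0018]
  untilt ay 0.11 az 0.19
  shift after turn [ 0.0394 -0.0276 -0.0702]
t 13.03 pos [0.5332 0.0078 0.1894] psi -104.96 tilt [-0.001  0.004 -1.   ] open 0.03 F [-0.2 -0.6 -0.3]
  turn ax -138.96 (or half 41.04)  shift now [ 0.0399 -0.1503 -0.0025]
  untilt ay 0.11 az 0.19
  shift after turn [ 0.0394  0.115  -0.097 ]
```

```bash
python3 -m creep '[[0,0,0,0,-0.038,-0.001,0.036],[0,0,0,0,-0.038,-0.001,0.036],[-9.6,0,0,0,0,0,0.036],[-9.6,0,0,0,0,0,0.036],[-9.6,0,0,0,0,0,0.036],[-9.6,0,0,0,0,0,0.036],[-9.6,0,0,0,0,0,0.036],[-9.6,0,0,0,0,0,0.036],[-9.6,0,0,0,0,0,0.036],[0,0,0,0,0,0,0.036]]' 30; python3 -c "
from h import *
go(.5543,.0802,.129,-37.7)"
```

```text
clock: 14.28
tcp_pos: [0.556, 0.082, 0.1922]
tool_rot: [[0.003, 0.813, -0.582], [0.002, -0.582, -0.813], [-1.0, 0.002, -0.003]]
contact_force: [-0.5, -0.8, 0.3]
opening: 0.036
t 14.28 pos [0.556  0.082  0.1922] psi -35.57 tilt [ 0.003  0.002 -1.   ] open 0.036 F [-0.5 -0.8  0.3]
  turn ax 2.13 (or half -177.87)  shift now [ 0.0632 -0.0004  0.0027]
  untilt ay -0.19 az -0.10
  shift after turn [ 0.0632 -0.0002  0.0025]
```

```bash
python3 -m creep '[[2,-0.2,-0.1,0.02,0,0.002,0.036],[0,0,0,0.02,0,0,0.036],[0,0,0,0.015,0,0,0.036],[0,0,0,0.006,0,0,0.036],[0,0,0,0,0,0,0.036]]' 30; python3 -c "
from h import *
go(.5543,.0802,.129,-37.7)"
```

```text
clock: 14.9
tcp_pos: [0.5553, 0.0801, 0.1302]
tool_rot: [[0.002, 0.782, -0.624], [-0.001, -0.624, -0.782], [-1.0, 0.002, -0.0]]
contact_force: [-0.5, -0.4, -0.1]
opening: 0.0361
t 14.9 pos [0.5553 0.0801 0.1302] psi -38.6 tilt [ 0.002 -0.001 -1.   ] open 0.0361 F [-0.5 -0.4 -0.1]
  turn ax -0.90 (or half 179.10)  shift now [ 0.0012 -0.0009  0.0005]
  untilt ay -0.03 az -0.09
  shift after turn [ 0.0012 -0.0009  0.0005]
```

```bash
python3 -m creep '[[-0.8,0,0,0,-0.001,0,0],[0,0,0,0,0,0,0],[0,0,0,0,0,0,0],[0,0,0,0,0,0,0],[0,0,0,0,0,0,0]]' 30; python3 -c "
from h import *
go(.5543,.0802,.129,-33.5)"
```

```text
clock: 15.52
tcp_pos: [0.5561, 0.0799, 0.1315]
tool_rot: [[0.007, 0.79, -0.613], [-0.002, -0.613, -0.79], [-1.0, 0.007, -0.002]]
contact_force: [1.4, -0.3, -1.4]
opening: 0.0098
t 15.53 pos [0.5561 0.0799 0.1315] psi -37.84 tilt [ 0.007 -0.002 -1.   ] open 0.0098 F [ 1.4 -0.3 -1.4]
  turn ax -4.34 (or half 175.66)  shift now [ 0.0025 -0.0016  0.0008]
  untilt ay -0.12 az -0.38
  shift after turn [ 0.0025 -0.0016  0.0007]
```

```bash
python3 -m creep '[[-4.3,0,0,0,0,0,0],[0,0,0,0,0,0,0],[0,0,0,0,0,0,0]]' 30; python3 -c "
from h import *
go(.5543,.0802,.129,-33.5)"
```

```text
clock: 15.9
tcp_pos: [0.5561, 0.0799, 0.1316]
tool_rot: [[0.007, 0.833, -0.553], [-0.002, -0.553, -0.833], [-1.0, 0.007, -0.002]]
contact_force: [1.9, -0.6, -2.1]
opening: 0.0097
t 15.9 pos [0.5561 0.0799 0.1316] psi -33.56 tilt [ 0.007 -0.002 -1.   ] open 0.0097 F [ 1.9 -0.6 -2.1]
  turn ax -0.06 (or half 179.94)  shift now [ 0.0026 -0.0017  0.0007]
  untilt ay -0.09 az -0.40
  shift after turn [ 0.0026 -0.0017  0.0007]
```

```bash
python3 -m creep '[[0,0,0,0,0,0,0.03],[0,0,0,0,0,0,0.03],[0,0,0,0,0,0,0.03],[0,0,0,-0.03,0,0,0.03],[0,0,0,-0.03,0,0,0.03],[0,0,0,0,0,0,0.03]]' 30; python3 -c "
from h import *
go(.5755,.1523,.18,35.5)"
```

```text
clock: 16.65
tcp_pos: [0.5553, 0.0803, 0.1931]
tool_rot: [[0.006, 0.832, -0.554], [-0.002, -0.554, -0.832], [-1.0, 0.006, -0.001]]
contact_force: [-0.8, 0.3, -0.5]
opening: 0.0302
t 16.65 pos [0.5553 0.0803 0.1931] psi -33.66 tilt [ 0.006 -0.002 -1.   ] open 0.0302 F [-0.8  0.3 -0.5]
  turn ax -69.16 (or half 110.84)  shift now [ 0.0131 -0.0232 -0.0711]
  untilt ay -0.08 az -0.35
  shift after turn [ 0.0131  0.0583 -0.0469]
```

```bash
python3 -m creep '[[0,0,-0.3,0,-0.011,-0.035,0.036],[0,0,0,0,-0.011,-0.035,0.036],[-9.8,0,0,0,0,0,0.036],[-9.8,0,0,0,0,0,0.036],[-9.8,0,0,0,0,0,0.036],[-9.8,0,0,0,0,0,0.036],[-9.8,0,0,0,0,0,0.036],[-9.8,0,0,0,0,0,0.036],[-9.8,0,0,0,0,0,0.036],[0,0,0,0,0,0,0.036]]' 30; python3 -c "
from h import *
go(.5748,.1523,.129,35.5)"
```

```text
clock: 17.9
tcp_pos: [0.5724, 0.1528, 0.1784]
tool_rot: [[-0.018, 0.799, 0.601], [-0.0, 0.601, -0.799], [-1.0, -0.015, -0.011]]
contact_force: [-0.0, -0.1, -0.5]
opening: 0.0361
t 17.9 pos [0.5724 0.1528 0.1784] psi 36.98 tilt [-0.018 -0.    -1.   ] open 0.0361 F [-0.  -0.1 -0.5]
  turn ax 1.48 (or half -178.52)  shift now [0.0494 0.0023 0.0024]
  untilt ay -0.60 az 0.83
  shift after turn [0.0494 0.0016 0.0018]
```

```bash
python3 -m creep '[[1,-0.6,0.8,0.012,0.0015,0.001,0.036],[0,0,0,0.012,0,0,0.036],[0,0,0,0.012,0,0,0.036],[0,0,0,0.006,0,0,0.036],[0,0,0,0,0,0,0.036]]' 30; python3 -c "
from h import *
go(.5748,.1523,.129,35.5)"
```

```text
clock: 18.52
tcp_pos: [0.5733, 0.1529, 0.1321]
tool_rot: [[-0.004, 0.815, 0.579], [-0.001, 0.579, -0.815], [-1.0, -0.004, -0.002]]
contact_force: [0.5, 0.4, -0.3]
opening: 0.0362
t 18.52 pos [0.5733 0.1529 0.1321] psi 35.38 tilt [-0.004 -0.001 -1.   ] open 0.0362 F [ 0.5  0.4 -0.3]
  turn ax -0.12 (or half 179.88)  shift now [0.0031 0.0009 0.0013]
  untilt ay -0.10 az 0.20
  shift after turn [0.0031 0.0009 0.0013]
```

```bash
python3 -m creep '[[0,-0.1,0.2,0.003,0.001,0.001,0],[0,0,0,0,0,0,0],[0,0,0,0,0,0,0],[0,0,0,0,0,0,0],[0,0,0,0,0,0,0]]' 30; python3 -c "
from h import *
go(.5748,.1523,.129,-33.5)"
```

```text
clock: 19.15
tcp_pos: [0.5762, 0.1533, 0.1297]
tool_rot: [[0.005, 0.815, 0.579], [0.002, 0.579, -0.815], [-1.0, 0.005, 0.001]]
contact_force: [1.0, 0.8, -1.4]
opening: 0.0092
t 19.15 pos [0.5762 0.1533 0.1297] psi 35.37 tilt [ 0.005  0.002 -1.   ] open 0.0092 F [ 1.   0.8 -1.4]
  turn ax 68.87 (or half -111.13)  shift now [ 0.0007 -0.0017  0.    ]
  untilt ay 0.08 az -0.28
  shift after turn [ 0.0007 -0.0006  0.0016]
```

```bash
python3 -m creep '[[8.5,0,-0.1,0,0,0,0],[8.5,0,-0.1,0,0,0,0],[8.5,0,0,0,0,0,0],[8.5,0,0,0,0,0,0],[8.5,0,0,0,0,0,0],[8.5,0,0,0,0,0,0],[8.5,0,0,0,0,0,0],[8.5,0,0,0,0,0,0],[0,0,0,0,0,0,0]]' 30; python3 -c "
from h import *
go(.5748,.1523,.129,-33.5)"
```

```text
clock: 20.27
tcp_pos: [0.5772, 0.1534, 0.1297]
tool_rot: [[0.004, 0.821, -0.571], [0.001, -0.571, -0.821], [-1.0, 0.003, -0.003]]
contact_force: [1.7, 1.1, -1.8]
opening: 0.0095
t 20.27 pos [0.5772 0.1534 0.1297] psi -34.8 tilt [ 0.004  0.001 -1.   ] open 0.0095 F [ 1.7  1.1 -1.8]
  turn ax -1.30 (or half 178.70)  shift now [ 0.0007 -0.0013  0.0022]
  untilt ay -0.18 az -0.17
  shift after turn [ 0.0007 -0.0014  0.0022]
```

```bash
python3 -m creep '[[-1.3,0,0,0,0,0,0],[0,0,0,0,0,0,0],[0,0,0,0,0,0,0.03],[0,0,0,0,0,0,0.03],[0,0,0,0,0,0,0.03],[0,0,0,-0.03,0,0,0.03],[0,0,0,-0.03,0,0,0.03],[0,0,0,-0.04,0,0,0.03],[0,0,0,0,0,0,0.03]]' 30; python3 -c "
from h import *
go(.498,.0955,.25,-105.5)"
```

```text
clock: 21.4
tcp_pos: [0.5763, 0.1531, 0.233]
tool_rot: [[0.003, 0.839, -0.545], [0.0, -0.545, -0.839], [-1.0, 0.002, -0.002]]
contact_force: [0.4, -0.0, 0.2]
opening: 0.0298
t 21.4 pos [0.5763 0.1531 0.233 ] psi -33.01 tilt [ 0.003  0.    -1.   ] open 0.0298 F [ 0.4 -0.   0.2]
  turn ax 72.49 (or half -107.51)  shift now [-0.0173 -0.0343  0.0909]
  untilt ay -0.12 az -0.14
  shift after turn [-0.017   0.0764  0.0601]
```

```bash
python3 -m creep '[[0,0,0,-0.008,-0.017,0.0455,0.04],[0,0,0,-0.008,-0.017,0.0455,0.04],[10.2,0,0,0,0,0,0.04],[10.2,0,0,0,0,0,0.04],[10.2,0,0,0,0,0,0.04],[10.2,0,0,0,0,0,0.04],[10.2,0,0,0,0,0,0.04],[10.2,0,0,0,0,0,0.04],[10.2,0,0,0,0,0,0.04],[0,0,0,0,0,0,0.04]]' 30; python3 - <<'E'
from h import *
go(.498,.0955,.121,-105.5)
R={}
for n in("scene","top"):
    R[n]=eyes.read_camera(n); np.savez(f"{n}2.npz",**R[n])
row=[]
for cam in R.values():
    r_=[]
    for y in(.075,0,-.075):
        sq=np.array([[.042,.042],[.042,-.042],[-.042,-.042],[-.042,.042]])
        px=np.float32([proj(cam,np.append(bw(.03+q[0],y+q[1]),.098)) for q in sq])
        H=cv2.getPerspectiveTransform(px,np.float32([[0,0],[265,0],[265,265],[0,265]]))
        r_.append(cv2.warpPerspective(cam["color"],H,(265,265),flags=cv2.INTER_CUBIC))
    row.append(np.hstack(r_))
cv2.imwrite("pics/g.png",cv2.convertScaleAbs(np.vstack(row),alpha=1.3))
E
```

```text
clock: 22.65
tcp_pos: [0.4918, 0.0933, 0.2397]
tool_rot: [[-0.013, -0.285, -0.958], [0.0, -0.958, 0.285], [-1.0, 0.003, 0.012]]
contact_force: [-0.0, -0.1, -0.1]
opening: 0.0401
t 22.65 pos [0.4918 0.0933 0.2397] psi -106.57 tilt [-0.013  0.    -1.   ] open 0.0401 F [-0.  -0.1 -0.1]
  turn ax -1.07 (or half 178.93)  shift now [ 0.1186 -0.0043 -0.0068]
  untilt ay 0.71 az -0.19
  shift after turn [ 0.1187 -0.0038 -0.0054]
```

View pics/g.png

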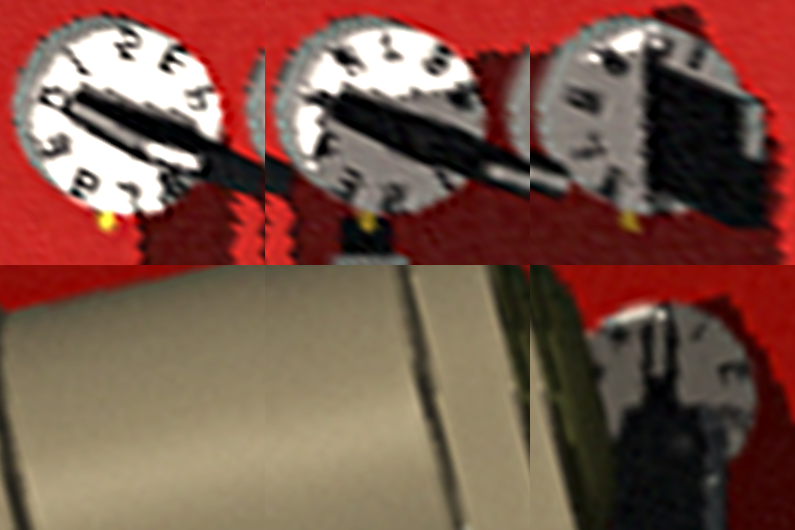

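The left dial shows 7 and the middle one 2 at their marks. The right bar points straight back, so it reads 5. Now the latch.

```bash
python3 -m creep '[[-1,0.7,-0.2,0.03,-0.004,-0.006,0.04],[0,0,0,0.03,0,0,0.04],[0,0,0,0.03,0,0,0.04],[0,0,0,0.015,0,0,0.04],[0,0,0,0.005,0,0,0.04],[0,0,0,0,0,0,0.04]]' 30; python3 -c "
from h import *
go(.498,.0955,.121,-105.5)"
```

```text
clock: 23.5
tcp_pos: [0.4988, 0.0955, 0.1265]
tool_rot: [[0.002, -0.249, -0.969], [0.0, -0.969, 0.249], [-1.0, -0.001, -0.002]]
contact_force: [0.2, 0.2, -0.3]
opening: 0.04
t 23.5 pos [0.4988 0.0955 0.1265] psi -104.41 tilt [ 0.002  0.    -1.   ] open 0.04 F [ 0.2  0.2 -0.3]
  turn ax 1.09 (or half -178.91)  shift now [0.0055 0.0002 0.0008]
  untilt ay -0.09 az 0.04
  shift after turn [0.0055 0.0002 0.0008]
```

```bash
python3 -m creep '[[1,0,0,0.005,0,0.001,0.04],[0,0,0,0,0,0,0],[0,0,0,0,0,0,0],[0,0,0,0,0,0,0],[0,0,0,0,0,0,0],[0,0,0,0,0,0,0]]' 30; python3 -m creep '[[0,0,0,0,0,-0.003,0],[0,0,0,0,0,-0.004,0],[0,0,0,0,0,0,0]]'
```

```text
clock: 24.25
tcp_pos: [0.4986, 0.0965, 0.1227]
tool_rot: [[0.005, -0.266, -0.964], [0.002, -0.964, 0.266], [-1.0, -0.003, -0.005]]
contact_force: [-0.3, 1.1, -0.8]
opening: 0.0136
clock: 24.62
tcp_pos: [0.505, 0.0947, 0.1227]
tool_rot: [[0.003, -0.266, -0.964], [0.002, -0.964, 0.266], [-1.0, -0.003, -0.003]]
contact_force: [0.9, 1.7, -1.9]
opening: 0.0137
```

```bash
python3 -m creep '[[0,0,0,0,0,-0.004,0],[0,0,0,0,0,-0.003,0],[0,0,0,0,0,-0.002,0],[0,0,0,0,0,0,0]]';python3 -m creep '[[0,0,0,0,0,-0.003,0],[0,0,0,0,0,0,0]]'
```

```text
clock: 25.12
tcp_pos: [0.5104, 0.0932, 0.1227]
tool_rot: [[-0.007, -0.265, -0.964], [0.004, -0.964, 0.265], [-1.0, -0.002, 0.008]]
contact_force: [-0.3, 0.1, -0.5]
opening: 0.0139
clock: 25.38
tcp_pos: [0.5106, 0.0932, 0.1227]
tool_rot: [[-0.015, -0.265, -0.964], [0.005, -0.964, 0.265], [-1.0, -0.001, 0.015]]
contact_force: [0.3, -0.1, -0.1]
opening: 0.0136
```

```bash
python3 -m creep '[[0,0.8,0,0,0,0,0],[0,0,0,0,0,0,0.04],[0,0,0,0,0,0,0.04],[0,0,0,0,0,0,0.04],[0,0,0,-0.04,0,0,0.04],[0,0,0,-0.05,0,0,0.05],[0,0,0,-0.01,0,0.03,0.06],[0,0,0,0,0,0.03,0.06],[0,0,0,0,0,0,0.06]]' 30; python3 - <<'E'
from h import *
go(.4527,.108,.22,-15.5)
r=eyes.read_camera("scene"); u=proj(r,[.505,.094,.11]).astype(int); print(u)
cv2.imwrite("pics/h.png",cv2.resize(r["color"][u[1]-70:u[1]+60,u[0]-90:u[0]+80],None,fx=4,fy=4,interpolation=cv2.INTER_CUBIC))
E
```

```text
clock: 26.5
tcp_pos: [0.4542, 0.108, 0.2262]
tool_rot: [[0.004, -0.266, -0.964], [0.0, -0.964, 0.266], [-1.0, -0.002, -0.004]]
contact_force: [0.6, -0.6, 1.4]
opening: 0.06
t 26.5 pos [0.4542 0.108  0.2262] psi -105.44 tilt [ 0.004  0.    -1.   ] open 0.06 F [ 0.6 -0.6  1.4]
  turn ax -89.94 (or half 90.06)  shift now [0.0062 0.0004 0.0014]
  untilt ay -0.23 az 0.09
  shift after turn [ 0.0062 -0.0014  0.0004]
[314 239]
```

View pics/h.png

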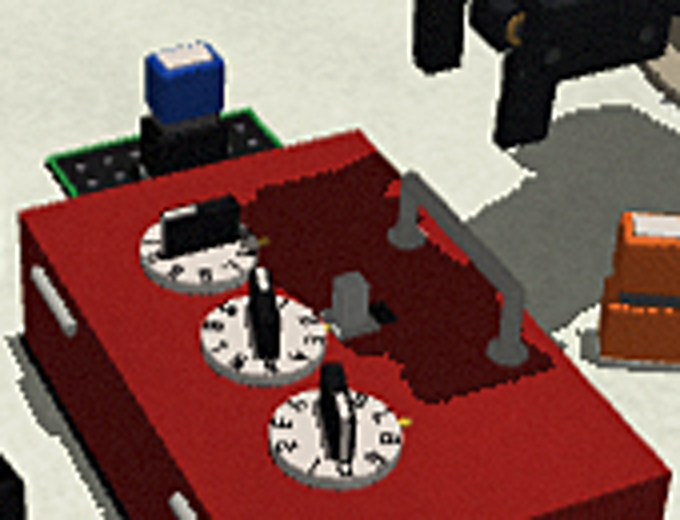

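The latch tab is now back against the middle dial, with its empty slot showing in front. Next the handle.

```bash
python3 -m creep '[[-10,0,0,0,0,0,0.05],[-10,0,0,0,0,0,0.05],[-10,0,0,0,0,0,0.05],[-10,0,0,0,0,0,0.05],[-10,0,0,0,0,0,0.05],[-10,0,0,0,0,0,0.05],[-10,0,0,0,0,0,0.05],[-10,0,0,0,0,0,0.05],[-9,0,0,0,0,0,0.05],[0,0,0,0,0,0,0.05]]' 30; python3 -c "
from h import *
go(.4527,.108,.132,-15.5)"
```

```text
clock: 27.8
tcp_pos: [0.4674, 0.1035, 0.2233]
tool_rot: [[0.006, 0.971, -0.24], [-0.001, -0.24, -0.971], [-1.0, 0.007, -0.001]]
contact_force: [-0.2, -0.1, 0.4]
opening: 0.0502
t 27.8 pos [0.4674 0.1035 0.2233] psi -13.89 tilt [ 0.006 -0.001 -1.   ] open 0.0502 F [-0.2 -0.1  0.4]
  turn ax 1.61 (or half -178.39)  shift now [ 0.0912 -0.016  -0.0008]
  untilt ay -0.04 az -0.37
  shift after turn [ 0.0913 -0.0154 -0.0004]
```

```bash
python3 -m creep '[[1.5,0,-0.35,0.01,-0.0155,0,0.036],[0,0,0,0.02,0,0,0.036],[0,0,0,0.02,0,0,0.036],[0,0,0,0,0,0,0.036]]' 25; python3 -c "
from h import *
go(.4527,.108,.132,-15.5)"
```

```text
clock: 28.3
tcp_pos: [0.4551, 0.1064, 0.1715]
tool_rot: [[0.002, 0.96, -0.282], [0.0, -0.282, -0.96], [-1.0, 0.002, -0.001]]
contact_force: [0.3, -0.3, -0.0]
opening: 0.036
t 28.3 pos [0.4551 0.1064 0.1715] psi -16.35 tilt [ 0.002  0.    -1.   ] open 0.036 F [ 0.3 -0.3 -0. ]
  turn ax -0.85 (or half 179.15)  shift now [ 0.0395 -0.0028 -0.0008]
  untilt ay -0.05 az -0.09
  shift after turn [ 0.0395 -0.0028 -0.0009]
```

```bash
python3 -m creep '[[-0.8,0,0,0.015,-0.0028,-0.001,0.036],[0,0,0,0.016,0,0,0.036],[0,0,0,0.008,0,0,0.036],[0,0,0,0,0,0,0.036],[0,0,0,0,0,0,0],[0,0,0,0,0,0,0],[0,0,0,0,0,0,0],[0,0,0,0,0,0,0]]' 25; python3 -c "
from h import *
go(.4527,.108,.132,-15.5)"
```

```text
clock: 29.3
tcp_pos: [0.4553, 0.108, 0.1353]
tool_rot: [[0.006, 0.961, -0.276], [0.001, -0.276, -0.961], [-1.0, 0.006, -0.002]]
contact_force: [2.1, -0.6, -3.6]
opening: 0.0094
t 29.3 pos [0.4553 0.108  0.1353] psi -16.01 tilt [ 0.006  0.001 -1.   ] open 0.0094 F [ 2.1 -0.6 -3.6]
  turn ax -0.51 (or half 179.49)  shift now [ 0.0032 -0.0026  0.0007]
  untilt ay -0.14 az -0.32
  shift after turn [ 0.0033 -0.0025  0.0007]
```

```bash
cat > arc.py <<'E'
from h import *
o=monitor.get_obs(); T=np.array(o["tool_rot"]); p=np.array(o["tcp_pos"])+.006*T[:,0]; h=bw(.1,0)
d=RB.T@(p[:2]-h); a,z=d[0],p[2]-.075
th=np.arctan2(.051,-.175)-np.arctan2(z,a)
print("box dx",a.round(4),"z",z.round(4),"dy",d[1].round(4),"rad",np.hypot(a,z).round(4),"theta",th.round(3),"F",np.round(o["contact_force"],1),"open",round(o["opening"],4),"t",o["clock"])
print("tilt",T[:,0].round(3),"psi",np.degrees(np.arctan2(T[1,1],T[0,1])).round(2),"untilt ay %.2f az %.2f"%(np.degrees(T[2,2]),np.degrees(-T[2,1])))
P=lambda t:np.array([-.175*np.cos(t)+.051*np.sin(t),.175*np.sin(t)+.051*np.cos(t)])
print("next .1 steps tool(x,y):",[(round(-(P(th+.1*k+.1)-P(th+.1*k))[1],4),round((P(th+.1*k+.1)-P(th+.1*k))[0],4)) for k in range(6)], "radial fix (x,y)",(-(P(th)[1]-z)).round(4),(P(th)[0]-a).round(4))
E
python3 arc.py; python3 -m creep '[[0,0,0,-0.017,0.006,0,0],[0,0,0,-0.0165,0.0077,0,0],[0,0,0,-0.0157,0.0093,0,0]]' 25; python3 arc.py
```

```text
box dx -0.1724 z 0.0543 dy 0.0007 rad 0.1808 theta 0.021 F [ 2.1 -0.6 -3.6] open 0.0094 t 29.3
tilt [ 0.006  0.001 -1.   ] psi -16.01 untilt ay -0.14 az -0.32
next .1 steps tool(x,y): [(np.float64(-0.0171), np.float64(0.0063)), (np.float64(-0.0164), np.float64(0.008)), (np.float64(-0.0155), np.float64(0.0096)), (np.float64(-0.0145), np.float64(0.0111)), (np.float64(-0.0133), np.float64(0.0125)), (np.float64(-0.012), np.float64(0.0137))] radial fix (x,y) -0.0005 -0.0014
clock: 29.68
tcp_pos: [0.4759, 0.1022, 0.1834]
tool_rot: [[-0.001, 0.961, -0.276], [0.003, -0.276, -0.961], [-1.0, -0.002, -0.002]]
contact_force: [1.7, 2.0, -7.4]
opening: 0.009
box dx -0.1511 z 0.1024 dy 0.0006 rad 0.1826 theta 0.312 F [ 1.7  2.  -7.4] open 0.009 t 29.675
tilt [-0.001  0.003 -1.   ] psi -16.01 untilt ay -0.14 az 0.09
next .1 steps tool(x,y): [(np.float64(-0.0146), np.float64(0.011)), (np.float64(-0.0134), np.float64(0.0124)), (np.float64(-0.0121), np.float64(0.0136)), (np.float64(-0.0107), np.float64(0.0148)), (np.float64(-0.0091), np.float64(0.0158)), (np.float64(-0.0075), np.float64(0.0166))] radial fix (x,y) 0.0002 0.0002
```

```bash
python3 -m creep '[[0,0,0,-0.0146,0.011,0,0],[0,0,0,-0.0134,0.0124,0,0],[0,0,0,-0.0121,0.0136,0,0],[0,0,0,-0.0107,0.0148,0,0]]' 25 | grep force; python3 arc.py
```

```text
contact_force: [-8.3, 2.8, 4.7]
box dx -0.1049 z 0.153 dy 0.0006 rad 0.1855 theta 0.686 F [-8.3  2.8  4.7] open 0.0091 t 30.175
tilt [-0.02   0.007 -1.   ] psi -15.91 untilt ay -0.10 az 1.21
next .1 steps tool(x,y): [(np.float64(-0.0095), np.float64(0.0155)), (np.float64(-0.0079), np.float64(0.0164)), (np.float64(-0.0063), np.float64(0.0171)), (np.float64(-0.0045), np.float64(0.0176)), (np.float64(-0.0027), np.float64(0.018)), (np.float64(-0.0009), np.float64(0.0182))] radial fix (x,y) 0.0027 0.0018
```

```bash
python3 -m creep '[[0,0,0,-0.009,0.0158,0,0],[0,0,0,-0.0075,0.0166,0,0],[0,0,0,-0.0055,0.0173,0,0],[0,0,0,-0.0035,0.0178,0,0]]' 25 | grep force; python3 arc.py
```

```text
contact_force: [-5.3, 1.1, 6.4]
box dx -0.0395 z 0.182 dy 0.0005 rad 0.1863 theta 1.074 F [-5.3  1.1  6.4] open 0.0091 t 30.675
tilt [-0.026  0.009 -1.   ] psi -15.8 untilt ay -0.09 az 1.56
next .1 steps tool(x,y): [(np.float64(-0.003), np.float64(0.018)), (np.float64(-0.0012), np.float64(0.0182)), (np.float64(0.0007), np.float64(0.0182)), (np.float64(0.0025), np.float64(0.0181)), (np.float64(0.0043), np.float64(0.0177)), (np.float64(0.006), np.float64(0.0172))] radial fix (x,y) 0.0039 0.0008
```

```bash
python3 -m creep '[[0,0,0.7,0,0.018,0,0],[0,0,0.7,0.001,0.0182,0,0],[0,0,0,0.002,0.0182,0,0]]' 25 | grep force; python3 arc.py
```

```text
contact_force: [-0.9, 0.9, 1.7]
box dx 0.0172 z 0.185 dy 0.0004 rad 0.1858 theta 1.38 F [-0.9  0.9  1.7] open 0.0094 t 31.05
tilt [ 0.008  0.001 -1.   ] psi -15.79 untilt ay -0.18 az -0.42
next .1 steps tool(x,y): [(np.float64(0.0026), np.float64(0.018)), (np.float64(0.0044), np.float64(0.0177)), (np.float64(0.0061), np.float64(0.0172)), (np.float64(0.0078), np.float64(0.0165)), (np.float64(0.0094), np.float64(0.0156)), (np.float64(0.0109), np.float64(0.0146))] radial fix (x,y) 0.0035 -0.0003
```

```bash
python3 -m creep '[[0,0,0,0.004,0.018,0,0],[0,0,0,0.006,0.0177,0,0],[0,0,0,0.007,0.0172,0,0]]' 25 | grep force; python3 arc.py
```

```text
contact_force: [-0.8, 0.9, -2.3]
box dx 0.0725 z 0.1704 dy 0.0003 rad 0.1852 theta 1.689 F [-0.8  0.9 -2.3] open 0.0089 t 31.425
tilt [ 0.012  0.001 -1.   ] psi -15.79 untilt ay -0.24 az -0.67
next .1 steps tool(x,y): [(np.float64(0.008), np.float64(0.0164)), (np.float64(0.0096), np.float64(0.0155)), (np.float64(0.0111), np.float64(0.0145)), (np.float64(0.0124), np.float64(0.0133)), (np.float64(0.0137), np.float64(0.012)), (np.float64(0.0148), np.float64(0.0106))] radial fix (x,y) 0.0027 -0.0011
```

```bash
python3 -m creep '[[0,0,0,0.007,0.012,0,0],[0,0,0,0,0,0,0]]' 25 | grep force; python3 arc.py
```

```text
contact_force: [1.2, 0.3, -0.9]
box dx 0.0866 z 0.163 dy 0.0002 rad 0.1846 theta 1.776 F [ 1.2  0.3 -0.9] open 0.0084 t 31.675
tilt [ 0.015  0.001 -1.   ] psi -15.82 untilt ay -0.27 az -0.82
next .1 steps tool(x,y): [(np.float64(0.0093), np.float64(0.0156)), (np.float64(0.0109), np.float64(0.0146)), (np.float64(0.0123), np.float64(0.0135)), (np.float64(0.0136), np.float64(0.0122)), (np.float64(0.0147), np.float64(0.0108)), (np.float64(0.0157), np.float64(0.0092))] radial fix (x,y) 0.002 -0.0011
```

```bash
python3 -m creep '[[0,0,0,0,0,0,0.018],[0,0,0,0,0,0,0.018],[0,0,0,0,0,0,0.018]]' 25; python3 arc.py; python3 -m creep '[[0,0,0,-0.015,0,0,0.018],[0,0,0,-0.02,0,0,0.018],[0,0,0,-0.03,0,0,0.018],[0,0,0,-0.04,0,0,0.018],[0,0,0,0,0,0,0.018]]'
```

```text
clock: 32.05
tcp_pos: [0.7041, 0.0384, 0.2438]
tool_rot: [[0.013, 0.962, -0.272], [0.0, -0.273, -0.962], [-1.0, 0.013, -0.004]]
contact_force: [0.7, 1.2, -0.4]
opening: 0.0183
box dx 0.0859 z 0.1628 dy 0.0001 rad 0.1841 theta 1.772 F [ 0.7  1.2 -0.4] open 0.0183 t 32.05
tilt [ 0.013  0.    -1.   ] psi -15.82 untilt ay -0.23 az -0.74
next .1 steps tool(x,y): [(np.float64(0.0093), np.float64(0.0157)), (np.float64(0.0108), np.float64(0.0147)), (np.float64(0.0122), np.float64(0.0135)), (np.float64(0.0135), np.float64(0.0122)), (np.float64(0.0147), np.float64(0.0108)), (np.float64(0.0157), np.float64(0.0093))] radial fix (x,y) 0.0016 -0.0008
clock: 32.67
tcp_pos: [0.7015, 0.0387, 0.3576]
tool_rot: [[0.017, 0.962, -0.272], [-0.0, -0.272, -0.962], [-1.0, 0.016, -0.005]]
contact_force: [-0.5, -0.3, -0.6]
opening: 0.0182
```

```bash
python3 -m creep '[[0,0,0,-0.02,-0.04,0,0.02],[0,0,0,-0.01,-0.05,0,0.02],[0,0,0,0,-0.05,0,0.02],[0,0,0,0,-0.05,0,0.02],[0,0,0,0,-0.05,0,0.02],[0,0,0,0,-0.03,0,0.02],[0,0,0,0,0,0,0.02],[0,0,0,0,0,0,0.02]]' ; python3 - <<'E'
from h import *
a=eyes.read_camera("scene")["color"]; b=eyes.read_camera("top")["color"]
cv2.imwrite("pics/i.png",np.vstack([a[60:],b[60:340]])[:,:][:640]) if 0 else cv2.imwrite("pics/i.png",cv2.resize(np.hstack([a,b]),(800,300),interpolation=cv2.INTER_AREA))
E
```

```text
clock: 33.67
tcp_pos: [0.4314, 0.114, 0.3818]
tool_rot: [[0.013, 0.962, -0.273], [0.0, -0.273, -0.962], [-1.0, 0.012, -0.004]]
contact_force: [-0.3, -0.8, 0.3]
opening: 0.0201
```

View pics/i.png

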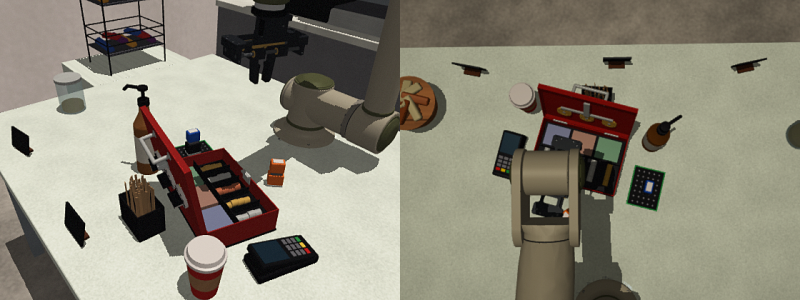

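The lid rests open, the stamp stands on the mat, nothing else has moved and the arm is clear. I hand in.

```bash
python3 -c "
from bench import finish_job
print(finish_job())"
```

```text
the job is handed in; nothing more can be done
None
```

The cash box is open and the job was handed in at about 34 s of the 72 s allowed. `finish_job` gives no verdict, so what follows rests on my own checks.

- **Stamp:** I gripped it by its blue cap and set it upright near the middle of the coin mat. Contact with the mat read about 17 N. It was still standing in the last pictures.
- **Dials:** I turned them from about 9, 2 and 6 to 7, 2 and 5. By the tool angle at release each was within about 0.5° of target, and a picture taken before the latch was drawn agreed. I could not read the dials after the lid was opened, but the drawn latch holds them on the code.
- **Latch:** It travelled about 12 mm to its stop with the lid still shut, well past the 3 mm where a wrong code blocks it.
- **Lid:** I swung it by the handle to about 1.77 rad, against a stop at 1.78, and let go there. The last pictures show it leaning back open.
- **Surroundings:** The terminal, cup, syrup bottle and stirrer holder look unmoved in the last pictures. This was by eye; I did not measure their positions again.

One small disagreement: partway through the swing, the measured grip radius was 3 to 4 mm more than the geometry gives. Most likely the bar slipped slightly in the pads. The forces I read during the swing stayed under about 10 N.

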